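Rack the measured sample vials in bottle order

TASK

The four measured vials with coloured caps stand in mixed order in the grey rack. Move each one into the blue rack, into the empty place directly in front of the amber sample bottle that has the same cap colour, so that the row of vials has the same order as the row of bottles. Keep the vials upright, set each down on the rack's floor rather than dropping it in, and leave the bottles standing where they are.

Things in the scene. Friction and masses are not known exactly. Their poses are not given: they have to be found in the camera images.
- sample_rack: Blue fixed lattice rack, 140 (x) by 244 (y) by 30 mm high, turned up to 17 degrees. Origin: centre of underside, z up. Two rows of four places at y = -87, -29, 29, 87 mm: x = +33 mm holds the amber bottles; x = -35 mm (robot's side) has four empty 46 mm square openings, each in front of the bottle at the same y. Floor plate top at z = 5 mm; bars 12 mm wide between places, 20 mm between rows.
- reading_rack: Grey fixed lattice rack, 70 (x) by 302 (y) by 30 mm high. Origin: centre of underside, z up. One row of five 46 mm square openings at x = 0, y = -116, -58, 0, 58, 116 mm; floor plate top at z = 5 mm. At the start it holds the four coloured-cap vials and a black-capped fifth, in any order; the black one is not part of the job.
- vial_red: Pale glass sample vial with a red screw cap and a white label band, loose, about 70 g, 80 mm tall: body 32 mm in diameter up to 54 mm, then a shoulder, and the cap, 29 mm in diameter, from 62 to 80 mm. Origin: centre of its underside; z up along its axis. At the start it stands upright in one of the reading rack's openings.
- vial_yellow: Pale glass sample vial with a yellow screw cap and a white label band, loose, about 70 g, 80 mm tall: body 32 mm in diameter up to 54 mm, then a shoulder, and the cap, 29 mm in diameter, from 62 to 80 mm. Origin: centre of its underside; z up along its axis. At the start it stands upright in one of the reading rack's openings.
- vial_green: Pale glass sample vial with a green screw cap and a white label band, loose, about 70 g, 80 mm tall: body 32 mm in diameter up to 54 mm, then a shoulder, and the cap, 29 mm in diameter, from 62 to 80 mm. Origin: centre of its underside; z up along its axis. At the start it stands upright in one of the reading rack's openings.
- vial_white: Pale glass sample vial with a white screw cap and a white label band, loose, about 70 g, 80 mm tall: body 32 mm in diameter up to 54 mm, then a shoulder, and the cap, 29 mm in diameter, from 62 to 80 mm. Origin: centre of its underside; z up along its axis. At the start it stands upright in one of the reading rack's openings.
- bottle_red: Amber sample bottle with a red screw cap 35 mm in diameter, loose, 44 mm in diameter and 90 mm tall, about 200 g. Origin: centre of its underside, z up. It stands in a place of the bottle row of the blue sample rack, and stays there.
- bottle_yellow: Amber sample bottle with a yellow screw cap 35 mm in diameter, loose, 44 mm in diameter and 90 mm tall, about 200 g. Origin: centre of its underside, z up. It stands in a place of the bottle row of the blue sample rack, and stays there.
- bottle_green: Amber sample bottle with a green screw cap 35 mm in diameter, loose, 44 mm in diameter and 90 mm tall, about 200 g. Origin: centre of its underside, z up. It stands in a place of the bottle row of the blue sample rack, and stays there.
- bottle_white: Amber sample bottle with a white screw cap 35 mm in diameter, loose, 44 mm in diameter and 90 mm tall, about 200 g. Origin: centre of its underside, z up. It stands in a place of the bottle row of the blue sample rack, and stays there.
Things that resemble listed ones, but are neither listed nor needed, are in the scene too. What is shaped like the bottle_red but purple is not meant.

How it is judged:
At the end, for the whole second after the job is handed in: Each coloured-cap vial is released, upright (0.1 rad) and at rest on the blue rack's floor plate, within 11 mm in x and y of the middle of the place next to the bottle of its own cap colour; all four bottles upright, at rest, within 12 mm of where they began (x of vial_red in the frame of sample_rack between -0.046 and -0.024 m and z of vial_red in the frame of sample_rack between 0.001 and 0.009 m and angle between each of vial_red, bottle_red, vial_yellow, bottle_yellow, vial_green, bottle_green, vial_white, bottle_white's own z axis and vertical below 0.1 rad and linear speed of each of vial_red, bottle_red, vial_yellow, bottle_yellow, vial_green, bottle_green, vial_white, bottle_white below 0.02 m/s and distance of each of bottle_red, bottle_yellow, bottle_green, bottle_white from where it was at the start of the episode below 0.012 m and ((y of vial_red in the frame of sample_rack between -0.098 and -0.076 m and y of bottle_red in the frame of sample_rack between -0.102 and -0.072 m) or (y of vial_red in the frame of sample_rack between -0.04 and -0.018 m and y of bottle_red in the frame of sample_rack between -0.044 and -0.014 m) or (y of vial_red in the frame of sample_rack between 0.018 and 0.04 m and y of bottle_red in the frame of sample_rack between 0.014 and 0.044 m) or (y of vial_red in the frame of sample_rack between 0.076 and 0.098 m and y of bottle_red in the frame of sample_rack between 0.072 and 0.102 m)) and x of vial_yellow in the frame of sample_rack between -0.046 and -0.024 m and z of vial_yellow in the frame of sample_rack between 0.001 and 0.009 m and ((y of vial_yellow in the frame of sample_rack between -0.098 and -0.076 m and y of bottle_yellow in the frame of sample_rack between -0.102 and -0.072 m) or (y of vial_yellow in the frame of sample_rack between -0.04 and -0.018 m and y of bottle_yellow in the frame of sample_rack between -0.044 and -0.014 m) or (y of vial_yellow in the frame of sample_rack between 0.018 and 0.04 m and y of bottle_yellow in the frame of sample_rack between 0.014 and 0.044 m) or (y of vial_yellow in the frame of sample_rack between 0.076 and 0.098 m and y of bottle_yellow in the frame of sample_rack between 0.072 and 0.102 m)) and x of vial_green in the frame of sample_rack between -0.046 and -0.024 m and z of vial_green in the frame of sample_rack between 0.001 and 0.009 m and ((y of vial_green in the frame of sample_rack between -0.098 and -0.076 m and y of bottle_green in the frame of sample_rack between -0.102 and -0.072 m) or (y of vial_green in the frame of sample_rack between -0.04 and -0.018 m and y of bottle_green in the frame of sample_rack between -0.044 and -0.014 m) or (y of vial_green in the frame of sample_rack between 0.018 and 0.04 m and y of bottle_green in the frame of sample_rack between 0.014 and 0.044 m) or (y of vial_green in the frame of sample_rack between 0.076 and 0.098 m and y of bottle_green in the frame of sample_rack between 0.072 and 0.102 m)) and x of vial_white in the frame of sample_rack between -0.046 and -0.024 m and z of vial_white in the frame of sample_rack between 0.001 and 0.009 m and ((y of vial_white in the frame of sample_rack between -0.098 and -0.076 m and y of bottle_white in the frame of sample_rack between -0.102 and -0.072 m) or (y of vial_white in the frame of sample_rack between -0.04 and -0.018 m and y of bottle_white in the frame of sample_rack between -0.044 and -0.014 m) or (y of vial_white in the frame of sample_rack between 0.018 and 0.04 m and y of bottle_white in the frame of sample_rack between 0.014 and 0.044 m) or (y of vial_white in the frame of sample_rack between 0.076 and 0.098 m and y of bottle_white in the frame of sample_rack between 0.072 and 0.102 m))); the robot touches nothing.
It fails at once if a sample bottle is tipped or lifted out of its place (angle between any of bottle_red, bottle_yellow, bottle_green, bottle_white's own z axis and vertical above 0.35 rad or distance of any of bottle_red, bottle_yellow, bottle_green, bottle_white from where it was at the start of the episode above 0.02 m).
It fails at once if a vial is tipped over (more than about 40 degrees) (angle between any of vial_red, vial_yellow, vial_green, vial_white's own z axis and vertical above 0.7 rad).
It fails at once if a vial is dropped into the sample rack (it comes down on the floor plate faster than 0.7 m/s, as from a fall of 25 mm) ((z of vial_red in the frame of sample_rack below 0.022 m and linear speed of vial_red above 0.7 m/s and x of vial_red in the frame of sample_rack between -0.07 and 0.07 m and y of vial_red in the frame of sample_rack between -0.122 and 0.122 m) or (z of vial_yellow in the frame of sample_rack below 0.022 m and linear speed of vial_yellow above 0.7 m/s and x of vial_yellow in the frame of sample_rack between -0.07 and 0.07 m and y of vial_yellow in the frame of sample_rack between -0.122 and 0.122 m) or (z of vial_green in the frame of sample_rack below 0.022 m and linear speed of vial_green above 0.7 m/s and x of vial_green in the frame of sample_rack between -0.07 and 0.07 m and y of vial_green in the frame of sample_rack between -0.122 and 0.122 m) or (z of vial_white in the frame of sample_rack below 0.022 m and linear speed of vial_white above 0.7 m/s and x of vial_white in the frame of sample_rack between -0.07 and 0.07 m and y of vial_white in the frame of sample_rack between -0.122 and 0.122 m)).
It also fails if it takes over 99 s, if anything falls off the work surface, if the arm or the gripper's body presses on something with over 40 N, if the wrist force passes 120 N, or if a joint passes its speed limit or range.

ROBOT

A 6-joint arm with a two-finger parallel gripper is mounted at the origin on the work surface. World frame = base frame: x ahead of the robot, y to its left, z up, the work surface at z = 0. Lengths are in m, angles in rad, forces in N, time in s.
With the tool pointing down it reaches from about 0.325 to 0.775 m from the base axis. Payload 5.5 kg.
Tool frame: the origin (TCP) lies between the finger pads; the fingertips stand 8 mm ahead of it and the grasp point (between the pads) lies 11 mm behind it (tcp_to_tips is the distance from the TCP to the fingertips, in m); z points along the fingers, y is the direction in which the jaws open and shut (so a half turn about z gives the same grasp; the last joint's range is limited). The gripper opens to 88 mm and grips with 3 to 60 N. Pads are 20 mm wide; open, the fingers measure 115 mm over their backs; the gripper's body (75 mm by 178 mm) begins 61 mm behind the grasp point.
Start: joints at [-1.302, 0.091, 1.231, -0, 1.82, -0.057], TCP at [0.192, -0.568, 0.231] pointing down, gripper open.
Joint ranges: [-2.87, 2.87], [-0.86, 2.18], [0.17, 2.46], [-1.51, 4.65], [0.06, 2.69], [-2.65, 2.65]. Speed limits (rad/s): [2.57, 2.57, 3.01, 3.14, 3.14, 3.14].

INTERFACE

Orientations are given as a unit quaternion [w, x, y, z].
In Python, from bench import * gives the robot as it stands. Calls block until the motion is done:
- move_to(position, orientation): joint-space move of the TCP to a pose.
- move_l(position, speed=0.15, orientation=None): straight line of the TCP; orientation=None keeps the orientation; speed is the mean speed in m/s.
- movej(angles): joint-space move.
- gripper_open() and close(): open the fingers fully, or close them until they stop; the grip force is fixed at half the most.
- hold(seconds).
- inverse_kinematics(position, orientation): joint angles nearest the present ones, or None.
- state(): the state.
- get_image(name): name is "side" or "top"; returns a dict with "frame" (480x640x3 uint8, blue, green, red), "depth" (480x640 float32, m along the optical axis (not along the pixel's ray), 0 where there is no reading), "camera_matrix" (3x3 intrinsics, pixels), "view" (4x4, takes a point from world to camera coordinates). Camera axes: x right, y up, looking along -z (the intrinsics and any distortion apply to the point x, -y, -z); pixel columns grow to the right and rows downward; lengths in m; the calibration is good to about 2 mm. A picture is of the moment at which its call begins.
A pose or a line that the arm cannot do raises IKError and nothing moves.
- job_done(): hands the job in, once; it reports no verdict.
The state is a dict: "time": time; "joint_pos": joint angles; "dq": joint speeds; "joint_torque": joint torques, N m; "ee_pos": TCP position; "ee_rot": TCP orientation; "ft_force": force on the tool from outside, world axes, zero at the start; "moment": the same for the moment, N m; "finger_gap": finger opening in m.
Only numpy, scipy, OpenCV 4.12 (cv2) and the standard library are available. Lean on these libraries where they do the work, as an engineer would, in place of code of your own. Each camera call takes 0.05 s, during which the arm holds its last target. There are 200 camera calls.

## Working session

There is one attempt and no reset: what is moved stays moved. The work goes in short steps, each a Python script; the robot and the scene stay as the last script left them, time stands still between calls to the robot, and variables do not carry over. Pictures are saved under pics/ and viewed, about 12 in all and at most 16, crops included, and the job is handed in when it is done.

```bash
mkdir -p pics; ls
python3 - <<'E'
from bench import *
import cv2,numpy as np
for n in ("top","side"):
    d=get_image(n); cv2.imwrite(f"pics/{n}0.png",d["frame"]); np.savez(f"{n}0.npz",**d)
    print(n,d["camera_matrix"].tolist(),np.round(d["view"],4).tolist(),d.keys())
print(state())
E
```

```text
pics
top [[453.25078818451215, 0.0, 319.7276168089247], [0.0, 453.25078818451215, 232.36698091388814], [0.0, 0.0, 1.0]] [[-0.0223, -0.9994, 0.0248, -0.0018], [0.9962, -0.0201, 0.0852, -0.5691], [-0.0846, 0.0266, 0.9961, -0.75], [0.0, 0.0, 0.0, 1.0]] dict_keys(['frame', 'depth', 'camera_matrix', 'view'])
side [[436.798968419801, 0.0, 321.1922621705953], [0.0, 436.798968419801, 245.8383913076735], [0.0, 0.0, 1.0]] [[-0.8176, -0.5757, -0.0119, 0.4803], [0.4195, -0.6096, 0.6726, -0.2625], [-0.3945, 0.5449, 0.7399, -0.5945], [0.0, 0.0, 0.0, 1.0]] dict_keys(['frame', 'depth', 'camera_matrix', 'view'])
{'time': 0.1, 'joint_pos': array([-1.30170365e+00,  9.17671970e-02,  1.23176101e+00, -2.10534666e-05,
        1.81980222e+00, -5.66881053e-02]), 'dq': array([-0.00060716, -0.00023484, -0.00227216,  0.00023642,  0.00129012,
       -0.00053909]), 'joint_torque': array([ 3.51283925e-03, -4.47858417e+01, -4.07568848e+01,  7.02208327e-02,
        2.84332037e-02, -1.02424694e-04]), 'ee_pos': array([ 0.19195982, -0.56819531,  0.22963226]), 'ee_rot': array([-8.62907059e-04,  9.86762715e-01,  1.62168397e-01, -1.02250942e-04]), 'ft_force': array([-0.50673145,  0.02030026, -0.10366653]), 'moment': array([-0.00885827,  0.05946602,  0.01214679]), 'finger_gap': 0.0875591959029399}
```

View pics/top0.png

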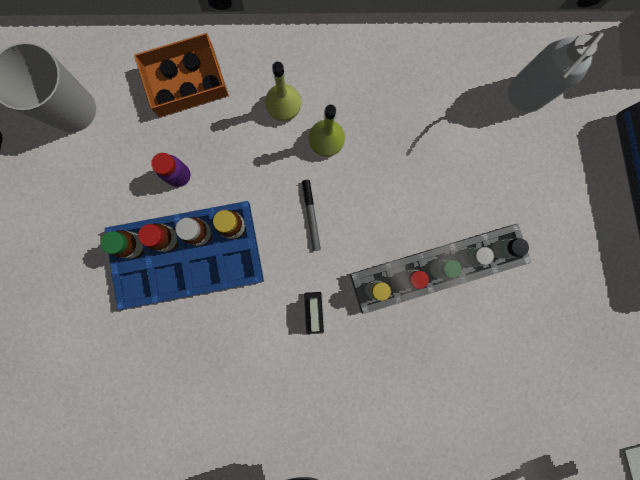

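View pics/side0.png

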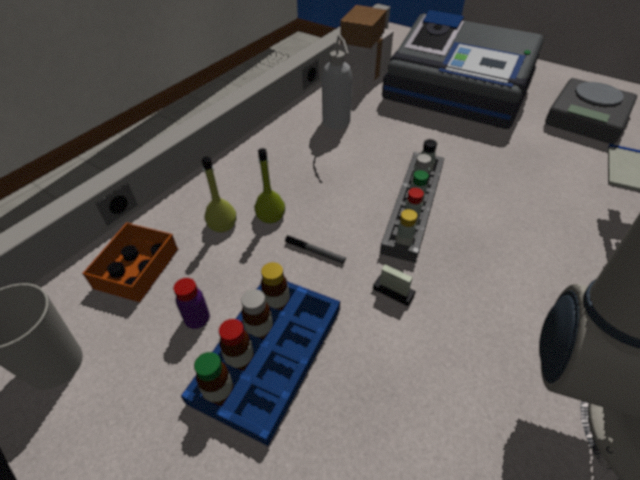

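The top view shows bottles left to right (+y to -y): green (118,243), red (152,237), white (190,231), yellow (228,223). The vials are yellow (381,291), red (419,280), green (452,269), white (485,256) and black (518,247). The side view agrees on order. The purple decoy bottle is at (170,168).

```bash
cat > h.py <<'E'
import numpy as np,cv2
def ray(d,uv,z):
    K,V=d["camera_matrix"],d["view"];R,t=V[:3,:3],V[:3,3]
    uv=np.atleast_2d(uv).astype(float)
    c=np.c_[(uv[:,0]-K[0,2])/K[0,0],-(uv[:,1]-K[1,2])/K[1,1],-np.ones(len(uv))]
    w=c@R; C=-R.T@t
    return C+w*((z-C[2])/w[:,2])[:,None]
def cloud(d):
    v,u=np.mgrid[:480,:640];K,V=d["camera_matrix"],d["view"];D=d["depth"]
    c=np.stack([(u-K[0,2])/K[0,0]*D,-(v-K[1,2])/K[1,1]*D,-D],-1)
    return (c-V[:3,3])@V[:3,:3]
HSV={"red":[((0,120,60),(8,255,255)),((172,120,60),(180,255,255))],"yellow":[((18,120,80),(32,255,255))],
"green":[((50,60,30),(85,255,255))],"white":[((0,0,125),(180,40,255))],"blue":[((100,100,30),(125,255,255))]}
def mask(f,c):
    h=cv2.cvtColor(f,cv2.COLOR_BGR2HSV)
    return sum(cv2.inRange(h,a,b) for a,b in HSV[c])
E
python3 - <<'E'
from h import *
d=dict(np.load("top0.npz")); P=cloud(d);V=d["view"];print("cam",-V[:3,:3].T@V[:3,3])
f=d["frame"];Z=P[...,2];ok=d["depth"]>0
hints=dict(bottle=dict(green=(118,243),red=(152,237),white=(190,231),yellow=(228,223)),
 vial=dict(yellow=(381,291),red=(419,280),green=(452,269),white=(485,256)))
for k,zt in (("bottle",.095),("vial",.085)):
  for c,(u,v) in hints[k].items():
    r=16; m=((Z>zt-.012)&(Z<zt+.012)&ok).astype(np.uint8)
    w=np.zeros_like(m);cv2.circle(w,(u,v),r,1,-1)
    m=m*w; ys,xs=np.nonzero(m)
    m2=(mask(f,c)>0)*w
    y2,x2=np.nonzero(m2)
    o=[]
    for mm in (m,m2):
      cs=cv2.findContours(mm.astype(np.uint8),0,1)[0]
      if not cs: continue
      (a,b),rr=cv2.minEnclosingCircle(max(cs,key=cv2.contourArea))
      p=ray(d,(a,b),zt)[0]; q=ray(d,(a+rr,b),zt)[0]
      o.append((np.round(p[:2],4).tolist(),round(2*np.linalg.norm(p-q),4)))
    print(k,c,"zmed",round(float(np.median(Z[m>0])),4) if m.any() else None,m.sum(),o)
m=(mask(f,"blue")>0)&ok&(Z>.024)&(Z<.036); m[:190]=0;m[:,:90]=0;m[:,280:]=0
def rect(m):
  m=cv2.morphologyEx(m.astype(np.uint8),cv2.MORPH_OPEN,np.ones((2,2)))
  n,l,s,_=cv2.connectedComponentsWithStats(m); 
  pts=P[m>0][:,:2].astype(np.float32); print(len(pts),"zmed",np.median(Z[m>0]));print(cv2.minAreaRect(pts*1000))
rect(m)
m=ok&(Z>.022)&(Z<.038);m[:220]=0;m[320:]=0;m[:,:345]=0;m[:,535:]=0
rect(m)
E
```

```text
cam [0.5033986  0.00674639 0.79556944]
bottle green zmed 0.0942 420 [([0.5537, 0.3043], np.float64(0.0366)), ([0.5536, 0.3035], np.float64(0.0378))]
bottle red zmed 0.0944 443 [([0.564, 0.2492], np.float64(0.0372)), ([0.5641, 0.2477], np.float64(0.0402))]
bottle white zmed 0.0944 427 [([0.573, 0.1926], np.float64(0.0369)), ([0.5729, 0.1929], np.float64(0.0347))]
bottle yellow zmed 0.0946 413 [([0.5834, 0.1355], np.float64(0.0356)), ([0.5843, 0.1344], np.float64(0.0374))]
vial yellow zmed 0.0845 277 [([0.4697, -0.105], np.float64(0.0302)), ([0.4699, -0.1067], np.float64(0.0288))]
vial red zmed 0.0846 281 [([0.4869, -0.1654], np.float64(0.0305)), ([0.4873, -0.1664], np.float64(0.0298))]
vial green zmed 0.0843 286 [([0.5017, -0.2175], np.float64(0.0321)), ([0.5025, -0.2195], np.float64(0.0262))]
vial white zmed 0.0843 292 [([0.5222, -0.2695], np.float64(0.0326)), ([0.5217, -0.2722], np.float64(0.0276))]
5309 zmed 0.02944214714398737
((539.9368896484375, 183.0499725341797), (140.6163787841797, 333.9504699707031), 10.260980606079102)
3574 zmed 0.02948063191823065
((495.3997497558594, -193.48231506347656), (93.98755645751953, 389.6004638671875), 11.2752685546875)
```

Run:
```python
from h import *
d=dict(np.load("top0.npz")); P=cloud(d);f=d["frame"];Z=P[...,2]
def rect(m,z=.03):
  m=m.astype(np.uint8); n,l,s,_=cv2.connectedComponentsWithStats(m,connectivity=4)
  k=1+np.argmax(s[1:,4]); pts=P[l==k][:,:2].astype(np.float32)
  r=cv2.minAreaRect(pts*1000); print(r); return l==k
m=(mask(f,"blue")>0)&(Z>.024)&(Z<.036); m[:190]=0;m[:,:90]=0;m[:,280:]=0
a=rect(m)
m=(Z>.022)&(Z<.038);m[:220]=0;m[320:]=0;m[:,:345]=0;m[:,535:]=0
b=rect(m)
B=np.array([[.5537,.3043],[.5641,.2492],[.573,.1926],[.5834,.1355]])
e=np.polyfit(B[:,1],B[:,0],1)[0]; th=-np.arctan(e); R=np.array([[np.cos(th),-np.sin(th)],[np.sin(th),np.cos(th)]])
o=B.mean(0)-R@[.033,0]; print("from bottles yaw",np.degrees(th),"origin",o)
g=f//2; g[a]=(255,255,0); g[b]=(0,255,255)
K,V=d["camera_matrix"],d["view"]
for y in (-.087,-.029,.029,.087):
  p=np.r_[o+R@[-.035,y],.03]; c=V[:3,:3]@p+V[:3,3]
  u=(K[0,2]+K[0,0]*c[0]/-c[2],K[1,2]-K[1,1]*c[1]/-c[2]); cv2.circle(g,(round(u[0]),round(u[1])),2,(0,0,255),-1)
  print(y,p,np.round(u,1))
cv2.imwrite("pics/m1.png",cv2.resize(g[190:330,90:540],None,fx=1.7,fy=1.7,interpolation=0))
```

```text
((536.211181640625, 216.7984619140625), (139.3582000732422, 243.7705841064453), 9.75655460357666)
((503.9776611328125, -218.43838500976562), (70.17494201660156, 302.2408447265625), 15.425589561462402)
from bottles yaw 9.873228780874236 origin [0.53603874 0.21474153]
-0.087 [0.5164749  0.12302863 0.03      ] [239.  264.8]
-0.029 [0.50652971 0.18016963 0.03      ] [204.7 271.6]
0.029 [0.49658452 0.23731062 0.03      ] [170.2 278.3]
0.087 [0.48663933 0.29445161 0.03      ] [135.6 285.1]
```

View pics/m1.png

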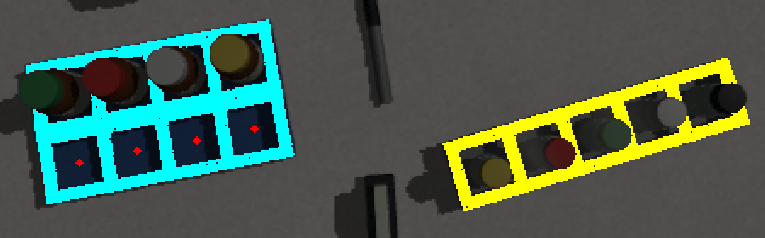

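The rack rectangles measure 139×244 mm and 70×302 mm, which matches the given sizes. The bottle row gives the same yaw and an origin within 2 mm. I'll use a diagonal jaw angle at placing so the opened fingers clear the bottles and neighbouring vials. First vial: yellow.

```bash
cat > act.py <<'E'
from bench import *
import numpy as np,cv2
from h import *
ORI=np.array([.5362,.2164]);TH=np.radians(9.8)
R=np.array([[np.cos(TH),-np.sin(TH)],[np.sin(TH),np.cos(TH)]])
VIAL=dict(yellow=(.4698,-.1058),red=(.4871,-.1659),green=(.5019,-.2183),white=(.522,-.2705))
SLOT={c:ORI+R@[-.035,y] for c,y in dict(green=.087,red=.029,white=-.029,yellow=-.087).items()}
q=lambda deg:[0,float(np.cos(np.radians(deg)/2)),float(np.sin(np.radians(deg)/2)),0]
QP,QS=q(105.4),q(144.8)
ZG,ZUP=.069,.21
def pick(c):
    x,y=VIAL[c]
    move_to([x,y,ZUP],QP); move_l([x,y,.10],.2); move_l([x,y,ZG],.08)
    close(); s=state(); print(c,"gap",s["finger_gap"],"t",s["time"])
    move_l([x,y,ZUP],.15); print("lifted gap",state()["finger_gap"])
def carry(c):
    x,y=SLOT[c]; move_l([x,y,ZUP],.25,QS)
def place(c):
    x,y=SLOT[c]; move_l([x,y,.10],.15); move_l([x,y,ZG+.0015],.04)
    s=state(); print("down",s["ee_pos"],s["ft_force"])
    gripper_open(); hold(.2); move_l([x,y,ZUP],.15); print("t",state()["time"])
def snap(n,name):
    d=get_image(n); cv2.imwrite(f"pics/{name}.png",d["frame"]); return d
E
python3 - <<'E'
from act import *
pick("yellow"); carry("yellow"); d=snap("side","y1")
E
```

```text
yellow gap 0.028427378446878628 t 4.2333
lifted gap 0.028211695310081827
```

View pics/y1.png

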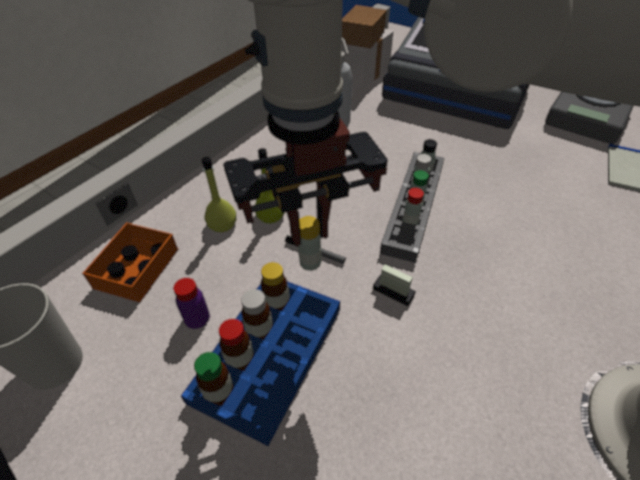

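The vial hangs upright from its cap at (310,245), above the yellow slot, with the bottles untouched. Placing it now.

Run:
```python
from act import *
place("yellow"); d=snap("side","y2")
pick("red"); d=get_image("top"); cv2.imwrite("pics/y3.png",d["frame"])
from h import *
m=(mask(d["frame"],"yellow")>0).astype(np.uint8);m[:240]=0;m[:,:200]=0;m[300:]=0;m[:,280:]=0
P=cloud(d);m&=((P[...,2]>.07)&(P[...,2]<.1)).astype(np.uint8)
(a,b),r=cv2.minEnclosingCircle(np.argwhere(m)[:,::-1].astype(np.float32))
p=ray(d,(a,b),.085)[0];print(p,r,"slot frame",R.T@(p[:2]-ORI),"z",np.median(P[...,2][m>0]))
```

```text
down [0.51667366 0.12473959 0.0707504 ] [-0.05900281 -0.14597439 -0.49296008]
t 10.5417
red gap 0.028310851143090073 t 13.9
lifted gap 0.028162093512004813
[0.51782288 0.12339251 0.085     ] 9.670926094055176 slot frame [-0.03393972 -0.08852236] z 0.08451774671195508
```

View pics/y2.png

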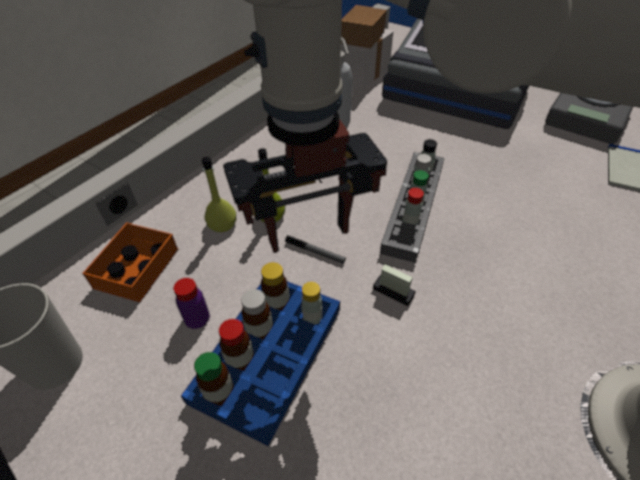

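View pics/y3.png

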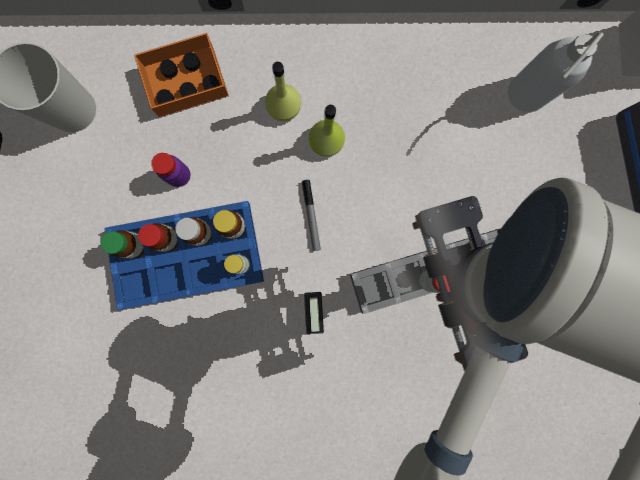

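The yellow vial stands at (236,264) in the top view, next to the yellow bottle, within 2 mm of its place and at the correct height. The bottles have not moved, and red is gripped. Continuing with red, green and white.

```bash
cat > chk.py <<'E'
from act import *
def check(d):
    Z=cloud(d)[...,2];K,V=d["camera_matrix"],d["view"]
    for c in SLOT:
      for k,xy,zt in (("vial",SLOT[c],.085),("bottle",SLOT[c]+R@[.068,0],.095)):
        p=V[:3,:3]@np.r_[xy,zt]+V[:3,3];u=(round(K[0,2]-K[0,0]*p[0]/p[2]),round(K[1,2]+K[1,1]*p[1]/p[2]))
        w=np.zeros((480,640),np.uint8);cv2.circle(w,u,17,1,-1);m=w*((Z>zt-.01)&(Z<zt+.01))
        cs=cv2.findContours(m.astype(np.uint8),0,1)[0]
        if not cs: print(k,c,"none");continue
        (a,b),r=cv2.minEnclosingCircle(max(cs,key=cv2.contourArea));g=ray(d,(a,b),zt)[0][:2]
        print(k,c,"z",round(float(np.median(Z[m>0])),4),"world",np.round(g,4),"rack mm",np.round((R.T@(g-ORI))*1000,1),"r",round(r,1),"bgr",d["frame"][round(b),round(a)])
E
python3 - <<'E'
from chk import *
carry("red"); place("red"); pick("green"); check(snap("top","r1"))
E
```

```text
down [0.49688748 0.23905541 0.07071287] [-0.30066193 -0.39108146 -0.63476849]
t 20.8833
green gap 0.02829780962595675 t 24.7417
lifted gap 0.028141012564772437
vial green none
bottle green z 0.0945 world [0.5543 0.3058] rack mm [33. 85.] r 12.5 bgr [ 64 113  46]
vial red z 0.0846 world [0.4987 0.2372] rack mm [-33.4  26.9] r 10.1 bgr [ 40  44 157]
bottle red z 0.0944 world [0.5639 0.2492] rack mm [32.9 27.6] r 12.3 bgr [ 38  40 156]
vial white none
bottle white z 0.0946 world [0.5726 0.1931] rack mm [ 31.9 -29.1] r 11.7 bgr [163 167 169]
vial yellow z 0.0846 world [0.5171 0.1239] rack mm [-34.6 -87.9] r 9.5 bgr [ 66 155 173]
bottle yellow z 0.0945 world [0.5836 0.1357] rack mm [ 33.  -87.6] r 11.7 bgr [ 66 155 173]
```

Red is within 2 mm. Next is green, then white.

Run:
```python
from chk import *
carry("green"); place("green"); pick("white"); carry("white"); place("white")
x,y=SLOT["white"]; move_to([.35,-.3,.25],QP); hold(.3)
check(snap("top","f1")); snap("side","f2"); print(state()["time"])
```

```text
down [0.48702714 0.29625246 0.07074208] [-0.33737597  0.06602763 -1.12925674]
t 32.1667
white gap 0.028443537543095504 t 36.3917
lifted gap 0.028605732927562594
down [0.50678373 0.1819107  0.07073013] [ 0.78746429  0.37067769 -0.79065716]
t 43.5167
vial green z 0.0845 world [0.4884 0.2931] rack mm [-34.   83.7] r 10.3 bgr [55 99 39]
bottle green z 0.0946 world [0.5534 0.3061] rack mm [32.2 85.4] r 12.4 bgr [55 99 40]
vial red z 0.0845 world [0.4977 0.2372] rack mm [-34.4  27.1] r 9.9 bgr [ 29  34 138]
bottle red z 0.0946 world [0.5635 0.2497] rack mm [32.6 28.1] r 12.0 bgr [ 32  34 139]
vial white z 0.0844 world [0.5088 0.1801] rack mm [-33.1 -31.1] r 9.8 bgr [145 150 149]
bottle white z 0.0944 world [0.5721 0.1932] rack mm [ 31.4 -29. ] r 11.8 bgr [146 150 150]
vial yellow z 0.0845 world [0.5171 0.1239] rack mm [-34.6 -87.9] r 9.5 bgr [ 57 139 155]
bottle yellow z 0.0944 world [0.5839 0.1355] rack mm [ 33.2 -87.8] r 11.7 bgr [ 57 137 155]
45.7583
```

View pics/f1.png

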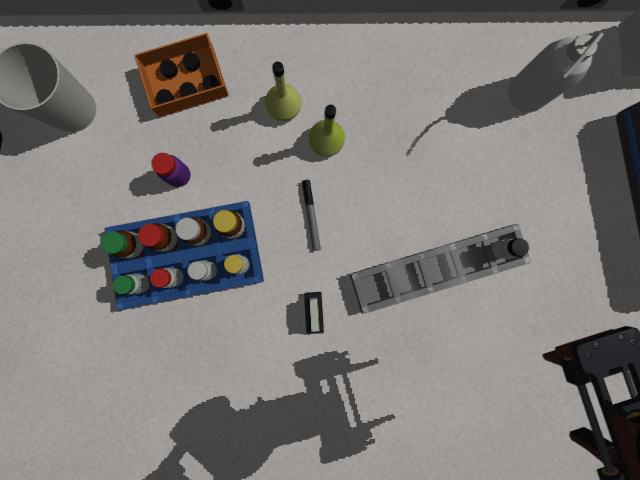

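View pics/f2.png

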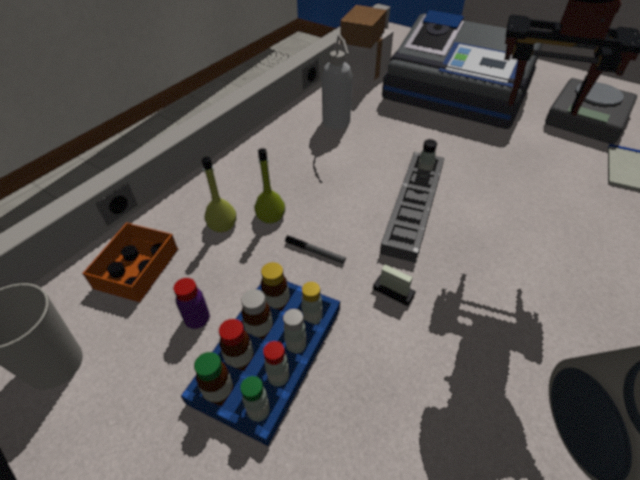

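Both views show all four vials upright beside the bottle of their own colour: green (124,285), red (160,278), white (202,270) and yellow (236,264) in the top view. The arm is clear of everything.

```bash
python3 -c "
from bench import *
job_done()"
```

```text
the job is handed in; nothing more can be done
```

All four vials (yellow, red, green, white) are in the blue rack, each in front of the bottle with its cap colour. I gripped each one by the cap and set it down to about 1.5 mm above the floor before letting go. The job was handed in after about 46 s of robot time; no verdict is reported.

- **Vials:** in the last top view they were within about 4 mm of their place centres (limit 11 mm). Green was furthest off, at 3.3 mm. Cap tops were at 84.5 mm, as expected for standing on the floor plate, and both views show them upright.
- **Bottles:** all four were within about 2 mm of where they started, which is within the measurement noise. They were still upright.
- **Failed or disagreeing checks:** no check failed. The only disagreement was about 2 mm between the two estimates of the blue rack's origin. The robot finished clear of everything.

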